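# Open the bedside vent window with the window pole

## Task

Open the little vent window beside the nightstand with the window pole: hook the ring of its catch, draw the bolt down out of its keeper and gently pull the sash down until it is fully open on its stays. Then unhook the pole and lay it flat on the nightstand again. Work the window with the pole only, never with the gripper or arm, do not wrench the catch, and leave the other things on the nightstand where they are.

Things in the scene. Friction and masses are not known exactly. Their poses are not given: they have to be found in the camera images.
- pole_grip (a point): The window pole: a loose pale wooden stick 200 mm long, 18 x 18 mm in section, brass hook at one end, 90 g, lying flat on the nightstand. The point is the centre of the wood, 9 mm above what it lies on. x runs along the stick to the hook end, y lies flat to the left of that, z up. Wood spans x = -100 to +100 mm, then a ferrule 17 mm thick to x = 121 mm.
- pole_hook (a point): The middle of the hook's prong, at pole_grip + (160, -16, 0) mm, same axes. The hook is a 7 mm thick brass bar: a stem along the stick's centre line to x = 160 mm, then square to it a straight prong to y = -32 mm (to the right seen from the handle, level when the pole lies flat), then a lip turned back 8 mm towards the handle. 25 mm are free between stem and lip.
- window: Low white wall with a bottom-hung white vent window in it, fixed. Origin on the wall's room face, mid-width of the window, at nightstand-top height. x points level into the wall, y along the wall, z up. Frame 448 mm wide, its top at 329 mm, the wall's capping board at 365 mm; the sill board stands out 28 mm from the wall at 16 to 38 mm height.
- ring (a point): Centre of the catch's rigid steel ring (32 mm inside, 44 mm outside, wire 6 mm), at the middle of the sash top, 243 mm up and 38 mm in front of the sash's room face when shut. It stands upright and square to the sash: its opening faces along the window's y, so a prong enters parallel to the wall. It is one piece with the bolt above and moves with it and the sash. Axes as window when shut.
- catch (a joint): How far the bolt is drawn down out of its keeper (m), along the sash: 0 sprung up, 0.012 at its hard stop. It clears the keeper at about 0.006. Its spring needs about 3 N to start and 4 N at the stop and lifts the bolt again when let go. While the bolt is up the sash moves no more than about 3 mm at the top.
- sash_hinge (a point): A point on the sash's hinge line, mid-width, 43 mm up and 4 mm in front of the wall's face; the line runs along the window's y. The sash is 360 mm wide, 34 mm thick and 242 mm high above this line.
- sash (a joint): The sash's angle (rad): 0 upright and shut, 0.6 fully open at the hard stop of its stays, its top leaning into the room. Its friction hinges need about 4 N at the ring and keep it about where it is left; near the open end a heavy sash may sink slowly on to its stays by itself.
- nightstand_top (a point): The centre of the nightstand's round white top, 580 mm across, at its upper surface.
- tray: Yellow battery tray 62 x 124 x 22 mm on the nightstand, to be left alone; origin under its centre.
- case: Black hard case 92 x 132 x 52 mm with two snap latches, to be left alone; origin under its centre.
- cube: Clear acrylic jewellery cube, 82 mm wide, 80 mm high, to be left alone; origin under its centre.
- woodbox: Small wooden box 89 x 129 x 55 mm, to be left alone; origin under its centre.

How it is judged:
By the outcome, as a careful person would: the job done as asked, in the order asked, and still so for the second after the job is handed in, with the robot touching nothing.
It also fails if it takes over 51 s, if anything falls off the work surface, if the arm or the gripper's body presses on something with over 40 N, if the wrist force passes 120 N, or if a joint passes its speed limit or range.

## Robot

A 6-joint arm with a two-finger parallel gripper is mounted at the origin on the work surface. World frame = base frame: x ahead of the robot, y to its left, z up, the work surface at z = 0. Lengths are in m, angles in rad, forces in N, time in s.
With the tool pointing down it reaches from about 0.25 to 0.775 m from the base axis. Payload 4 kg.
Tool frame: the origin (TCP) lies midway between the tips of the shut fingers; the grasp point (between the pads) lies 19 mm behind it; y points along the fingers, x is the direction in which the jaws open and shut, and the axes are right-handed (so a half turn about y gives the same grasp; the last joint's range is limited). The gripper opens to 94 mm and grips with 3 to 60 N. Pads are 16 mm wide; open, the fingers measure 119 mm over their backs; the gripper's body (75 mm by 177 mm) begins 78 mm behind the grasp point.
Start: joints at [-1.242, 0.087, 1.371, -0, 1.684, -0.103], TCP at [0.23, -0.5, 0.206] pointing down, gripper open.
Joint ranges: [-3.1, 3.1], [-0.76, 2.03], [0.27, 2.55], [-1.08, 4.22], [0.17, 2.65], [-2.57, 2.57]. Speed limits (rad/s): [2.79, 2.79, 3.14, 3.14, 3.14, 3.14].

## Interface

Orientations are given as [roll, pitch, yaw] about the fixed x, y, z axes, in that order (R = Rz(yaw) Ry(pitch) Rx(roll)).
In Python, from bench import robot gives the robot as it stands.
- The arm moves only by the shell command python3 -m creep 'ROWS'. ROWS is JSON, a list of rows, each a list of 7 numbers: the shift along the tool's x, y, z in mm, then the turn, a rotation vector about the tool's x, y, z in degrees, then the closure in counts, from 0 (fully open) to 255 (shut). A call has 1 to 5 rows; each row is the pose to reach, as a shift and turn from the pose commanded when the call began, along the tool's axes at that moment; what a row does not reach only later rows make up. A row lasts 1/8 s, in which the tool goes at most 62.5 mm and 10.7 degrees, less where a joint would pass 70% of its speed; a pose out of reach is approached as far as the arm can. A call with a gripper value outside its range is refused whole. The fingers move at their own pace and stop on an object; the grip force is fixed at half the most. Time passes only in rows, so rows that repeat a pose let the fingers close. It gives the time, the measured TCP pose, the force and the opening at its end, in the units of the state.
- robot.get_obs(): the state, without advancing time (a new reading comes with each control period).
- robot.snapshot(name): name is "side" or "top" or "wrist"; returns a dict with "color" (400x640x3 uint8, blue, green, red), "fx", "fy", "cx", "cy" (pixels), "world_from_camera" (4x4, takes a point from camera to world coordinates); the wrist camera has in their place "mount" (4x4, takes a point from camera to tool coordinates, whose origin is the TCP and whose axes are the tool frame's). Camera axes: x right, y down, z forward; pixel columns grow to the right and rows downward; lengths in m; the calibration is good to about 2 mm. The wrist camera is an equidistant fisheye: a pixel r from the principal point sees the ray r / f radians off the axis. A picture is of the moment at which its call begins: read the wrist's pose just before it. There is no depth.
- robot.close_job(): hands the job in, once; it reports no verdict.
Trained networks look in the newest picture that a camera, given by its name, has taken for a name from the list of things; names that differ only in an ending like _2 or _b are one class to them, and where a whole thing is asked for, a point or a joint stands for the part that bears it (a point fixed in the world has none). Each returns a list of dicts, best first, with "p" (0 to 1); they miss things now and then, are a little off and sometimes report something else, mostly with a low value. They report only what shows in the picture. A call takes as long as a camera call.
- robot.spot_in(name, camera): "point" ([x, y, z] in m, in world coordinates, good to about 4 mm: the middle of the surface that is visible of it).
- robot.landmark_of(name, camera): "point" ([x, y, z] in m, in world coordinates, good to about 4 mm: a listed point, or the origin of a listed thing).
The state is a dict: "time": time; "joint_positions": joint angles; "qvel": joint speeds; "joint_torque": joint torques, N m; "tool_pos": TCP position; "ee_rot": TCP orientation; "wrist_force": force on the tool from outside, world axes, zero at the start; "wrist_torque": the same for the moment, N m; "width": finger opening in m.
Only numpy, scipy, OpenCV 4.12 (cv2) and the standard library are available. Lean on these libraries where they do the work, as an engineer would, in place of code of your own. Each camera call takes 0.05 s, during which the arm holds its last target.

## Working session

There is one attempt and no reset: what is moved stays moved. The work goes in short steps, Python scripts to look and compute and a shell command to move; the robot and the scene stay as the last step left them, time stands still between calls to the robot, and variables do not carry over. Pictures are saved under pics/ and viewed, and the job is handed in when it is done.

```bash
ls; mkdir -p pics
cat > h.py <<'E'
import numpy as np, cv2
from bench import robot
from scipy.spatial.transform import Rotation as R
def snap(n,f):
    s=robot.snapshot(n); cv2.imwrite('pics/'+f,s['color']); return s
E
python3 - <<'E'
from h import *
o=robot.get_obs(); print({k:np.round(v,3) for k,v in o.items()})
for c in ['top','side','wrist']:
    s=snap(c,c+'0.png')
    print(c,s['fx'],s['cx'],s['cy'], np.round(s.get('world_from_camera',s.get('mount')),3).tolist())
    for n in ['pole_grip','pole_hook','ring','window','sash_hinge','nightstand_top','tray','case','cube','woodbox']:
        for d in robot.landmark_of(n,c)[:2]: print(n,np.round(d['point'],3),round(d['p'],2))
E
```

```text
pics
{'time': np.float64(0.0), 'joint_positions': array([-1.242,  0.088,  1.372,  0.   ,  1.684, -0.103]), 'qvel': array([-0.001,  0.001, -0.001, -0.002,  0.001,  0.003]), 'joint_torque': array([-1.0000e-03, -3.4019e+01, -3.0243e+01,  7.2000e-02,  3.3000e-02,
       -0.0000e+00]), 'tool_pos': array([ 0.23 , -0.499,  0.204]), 'ee_rot': array([-1.571,  0.002, -1.139]), 'wrist_force': array([-1.183, -0.294, -0.295]), 'wrist_torque': array([-0.015, -0.037,  0.016]), 'width': np.float64(0.094)}
top 388.6468426143313 317.7090820537962 194.55640358734237 [[-0.017, -0.985, 0.172, 0.409], [-1.0, 0.014, -0.015, 0.111], [0.012, -0.172, -0.985, 1.034], [0.0, 0.0, 0.0, 1.0]]
pole_grip [ 0.524 -0.05   0.011] 0.79
pole_hook [0.509 0.113 0.009] 0.86
ring [0.535 0.246 0.245] 0.72
window [ 0.533  0.287 -0.   ] 0.87
sash_hinge [0.533 0.288 0.045] 0.73
nightstand_top [ 0.57 -0.03  0.  ] 0.64
tray [0.371 0.024 0.   ] 0.96
tray [ 0.52  -0.052  0.007] 0.44
case [ 0.382 -0.148  0.001] 0.87
cube [ 0.768 -0.139  0.002] 0.94
woodbox [0.764 0.03  0.002] 0.7
side 403.1995016631519 319.45140291787413 198.61279992177566 [[0.96, -0.184, 0.21, 0.391], [-0.279, -0.662, 0.695, -0.544], [0.011, -0.726, -0.687, 0.793], [0.0, 0.0, 0.0, 1.0]]
pole_grip [ 0.509 -0.05   0.005] 0.92
pole_hook [0.512 0.115 0.012] 0.62
ring [ 0.513 -0.05   0.006] 0.56
window [0.534 0.288 0.   ] 0.65
window [0.372 0.026 0.   ] 0.65
sash_hinge [0.535 0.285 0.048] 0.6
sash_hinge [0.536 0.246 0.243] 0.47
nightstand_top [ 0.571 -0.033  0.001] 0.9
tray [0.372 0.027 0.002] 0.72
case [ 0.385 -0.149  0.001] 0.76
case [0.513 0.117 0.011] 0.47
cube [ 0.769 -0.141 -0.001] 0.58
woodbox [0.761 0.028 0.001] 0.56
wrist 309.70691628693146 317.3644186172342 199.65226431476478 [[1.0, -0.001, 0.001, -0.0], [-0.001, -0.232, 0.973, -0.181], [-0.0, -0.973, -0.232, 0.065], [0.0, 0.0, 0.0, 1.0]]
```

View pics/top0.png

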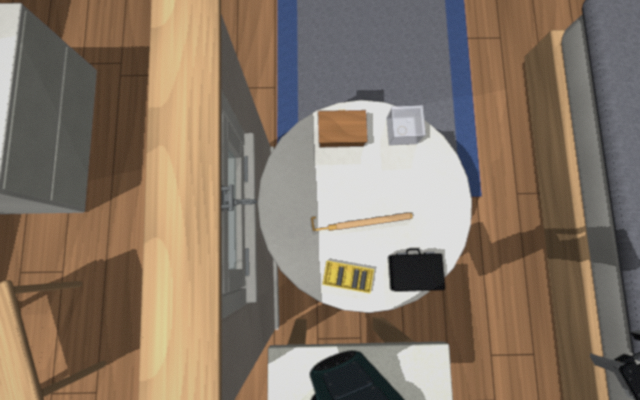

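View pics/side0.png

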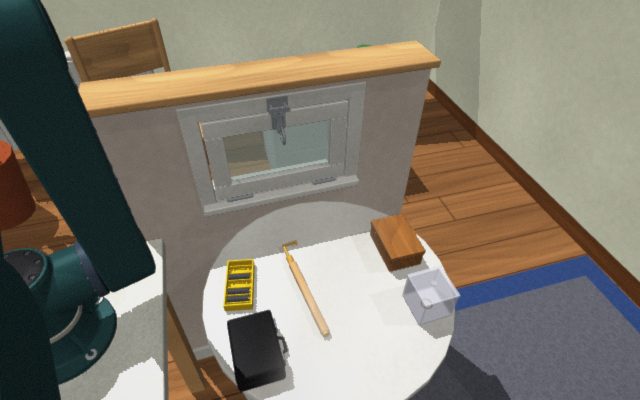

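View pics/wrist0.png

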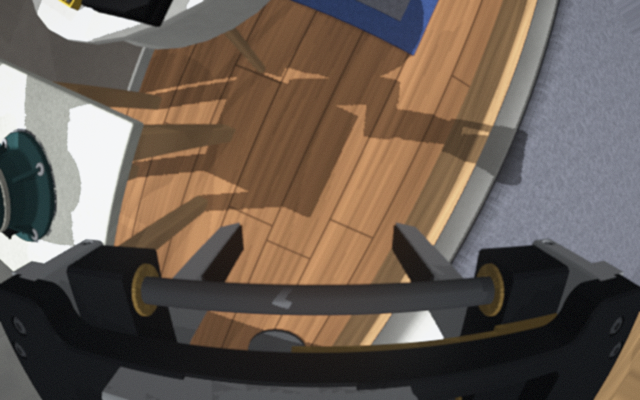

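The window's wall is on the robot's left (+y). In the top view the pole runs from (411,215) to its hook at (314,224). The side view shows the ring at about (283,135). I'll zoom in to refine both.

Run:
```python
import cv2,numpy as np
t=cv2.imread('pics/top0.png'); s=cv2.imread('pics/side0.png')
a=cv2.resize(t[195:245,300:420],None,fx=6,fy=6,interpolation=cv2.INTER_CUBIC)
b=cv2.resize(s[230:345,270:345],None,fx=5,fy=5,interpolation=cv2.INTER_CUBIC)
cv2.imwrite('pics/za.png',a);cv2.imwrite('pics/zb.png',b)
c=cv2.resize(s[85:160,250:320],None,fx=8,fy=8,interpolation=cv2.INTER_CUBIC);cv2.imwrite('pics/zc.png',c)
```

```text
(no output)
```

View pics/za.png

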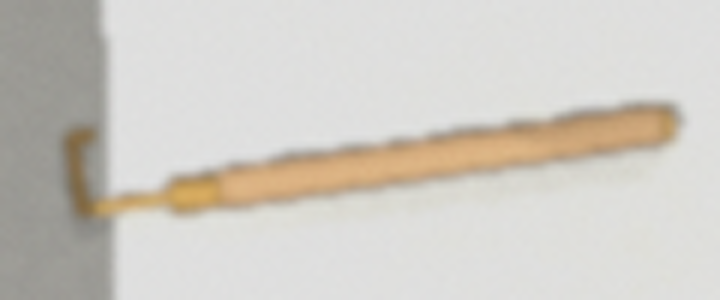

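View pics/zb.png

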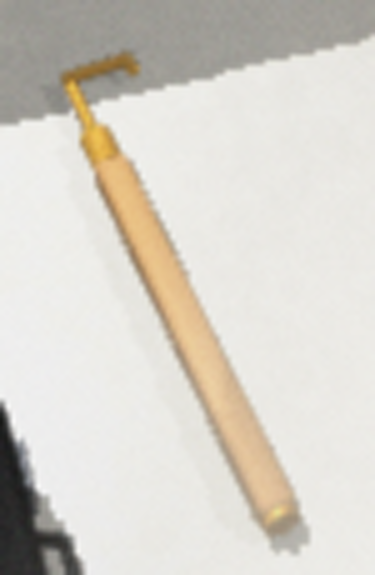

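View pics/zc.png

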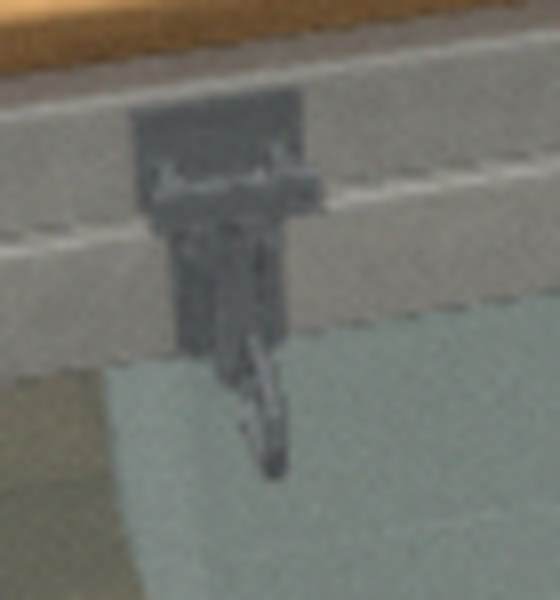

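```bash
python3 - <<'E'
from h import *
T=robot.snapshot('top');S=robot.snapshot('side')
def ray(s,p):
    W=np.array(s['world_from_camera']);d=W[:3,:3]@np.array([(p[0]-s['cx'])/s['fx'],(p[1]-s['cy'])/s['fy'],1]);return W[:3,3],d
def pl(s,p,z):
    c,d=ray(s,p);return np.round(c+d*(z-c[2])/d[2],4)
def proj(s,X):
    W=np.linalg.inv(s['world_from_camera']);c=W[:3,:3]@X+W[:3,3];return np.round([s['fx']*c[0]/c[2]+s['cx'],s['fy']*c[1]/c[2]+s['cy']],1)
print('top',[pl(T,p,z) for p,z in [((412.5,215.5),.012),((337,226.2),.012),((314.2,229.7),.01),((312.8,217.5),.01)]])
print('side',[pl(S,p,z) for p,z in [((326,334),.014),((292.4,263),.015),((283.6,246),.01),((295.6,242.4),.01)]])
for r in ([.535,.246,.243],[.535,.246,.259],[.535,.246,.227]): print(proj(S,np.array(r)),proj(T,np.array(r)))
E
python3 -c "
import cv2
t=cv2.imread('pics/top0.png')
cv2.imwrite('pics/zd.png',cv2.resize(t[170:230,205:265],None,fx=9,fy=9,interpolation=2))"
```

```text
top [array([ 0.5277, -0.155 ,  0.012 ]), array([0.5025, 0.0461, 0.012 ]), array([0.4944, 0.1063, 0.01  ]), array([0.5267, 0.1095, 0.01  ])]
side [array([ 0.5279, -0.1525,  0.014 ]), array([0.5033, 0.0441, 0.015 ]), array([0.4951, 0.1056, 0.01  ]), array([0.5269, 0.1089, 0.01  ])]
[282.3 135.2] [246.3 201.6]
[281.9 129.5] [244.9 200.3]
[282.6 140.8] [247.5 202.7]
```

View pics/zd.png

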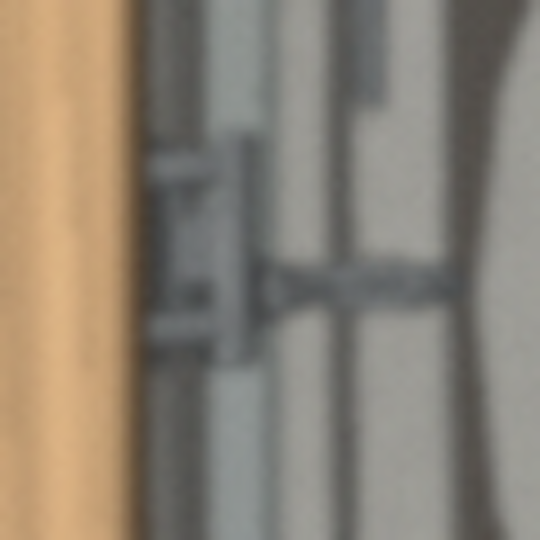

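```bash
cat >> h.py <<'E'
def frame(yaw,tilt=0):
    # tool axes: x right of pole, y down(approach), z along pole; tilt raises hook
    return (R.from_euler('z',yaw)*R.from_euler('x',-np.pi/2)*R.from_euler('x',tilt)).as_matrix()
def delta(tgt,M):
    o=robot.get_obs();A=R.from_euler('xyz',o['ee_rot']).as_matrix()
    d=A.T@(np.array(tgt)-o['tool_pos'])*1000
    r=R.from_matrix(A.T@M).as_rotvec(degrees=True)
    print('t',round(float(o['time']),2),'pos',np.round(o['tool_pos'],4),'F',np.round(o['wrist_force'],1),'T',np.round(o['wrist_torque'],2),'w',round(float(o['width']),4)); print('shift',np.round(d,1),'turn',np.round(r,1))
E
python3 -m creep '[[-366,90,472,0,-72,0,0],[-366,90,472,0,-72,0,0],[-366,90,472,0,-72,0,0],[-366,90,472,0,-72,0,0],[-366,90,472,0,-72,0,0]]'
python3 -c "
from h import *
delta([.5048,.0308,.08],frame(.125))"
```

```text
time: 2.38
tool_pos: [0.3734, -0.2237, 0.1589]
ee_rot: [-1.571, -0.001, -0.196]
wrist_force: [0.6, -0.0, 0.0]
width: 0.0943
t 2.38 pos [ 0.3734 -0.2237  0.1589] F [ 0.6 -0.   0. ] T [ 0.01 -0.06  0.02] w 0.0943
shift [ 79.3  78.9 275.2] turn [  0.  -18.4   0.1]
```

```bash
python3 -m creep '[[79,30,275,0,-18,0,0],[79,50,275,0,-18,0,0],[79,60,275,0,-18,0,0],[79,70,275,0,-18,0,0],[79,79,275,0,-18,0,0]]'
python3 - <<'E'
from h import *
delta([.5048,.0308,.004],frame(.125))
snap('wrist','w1.png'); snap('side','s1.png')
E
```

```text
time: 3.0
tool_pos: [0.5064, 0.0306, 0.0799]
ee_rot: [-1.571, -0.002, 0.114]
wrist_force: [0.0, -0.4, -0.0]
width: 0.094
t 3.0 pos [0.5064 0.0306 0.0799] F [ 0.  -0.4 -0. ] T [-0.13 -0.07  0.04] w 0.094
shift [-1.7 75.9  0.4] turn [ 0.  -0.6  0.1]
```

View pics/w1.png

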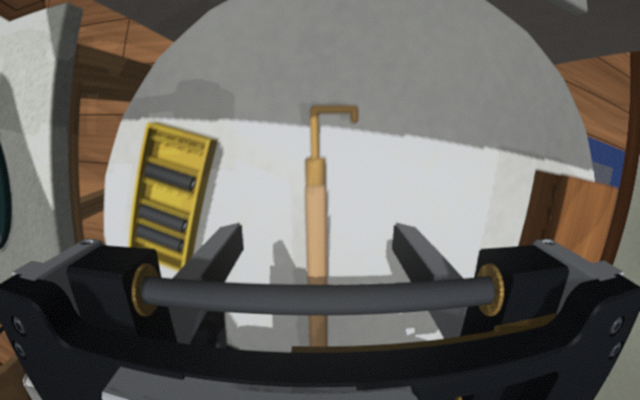

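View pics/s1.png

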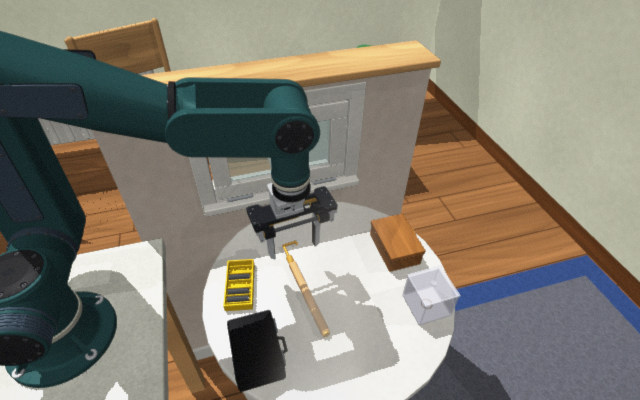

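The wrist view shows the pole at column 317, centred between the fingers (242 and 395). I'll descend and close.

```bash
python3 -m creep '[[-1,40,0,0,-0.5,0,0],[-1,65,0,0,-0.5,0,0],[-1,73,0,0,-0.5,0,0],[-1,75,0,0,-0.5,0,0],[-1,75,0,0,-0.5,0,0]]'
python3 -c "
from h import *
delta([.5048,.0308,.004],frame(.125))"
```

```text
time: 3.72
tool_pos: [0.5052, 0.0277, 0.0063]
ee_rot: [-1.571, -0.002, 0.121]
wrist_force: [0.5, -0.1, 0.0]
width: 0.094
t 3.73 pos [0.5052 0.0277 0.0063] F [ 0.5 -0.1  0. ] T [-0.03 -0.11  0.01] w 0.094
shift [-0.   2.3  3.1] turn [ 0.  -0.2  0.1]
```

```bash
python3 -m creep '[[0,2,3,0,0,0,0],[0,3,3,0,0,0,150],[0,3,3,0,0,0,255],[0,3,3,0,0,0,255],[0,3,3,0,0,0,255]]'
python3 -m creep '[[0,0,0,0,0,0,255],[0,0,0,0,0,0,255],[0,0,0,0,0,0,255],[0,-3,0,0,0,0,255],[0,-10,0,0,0,0,255]]'
python3 -c "
from h import *
delta([.5048,.0308,.004],frame(.125))"
```

```text
time: 4.35
tool_pos: [0.5038, 0.0311, 0.0019]
ee_rot: [-1.571, -0.0, 0.121]
wrist_force: [-0.7, -0.9, 0.6]
width: 0.0576
time: 4.97
tool_pos: [0.5033, 0.0312, 0.0117]
ee_rot: [-1.571, 0.001, 0.121]
wrist_force: [-0.3, 0.3, -0.9]
width: 0.0182
t 4.97 pos [0.5033 0.0312 0.0117] F [-0.3  0.3 -0.9] T [ 0.06 -0.03  0.01] w 0.0182
shift [ 1.5  7.7 -0.5] turn [-0.  -0.2 -0.1]
```

```bash
cat >> h.py <<'E'
PR=np.array([16,-7,74.])/1000
def tgt(prong,yaw,tiltdeg,pr=None):
    M=frame(yaw,np.radians(tiltdeg)); return prong-M@(PR if pr is None else pr),M
E
python3 -c "
from h import *
t,M=tgt([.49,.18,.245],0,30);print(t)
delta(t,M)"
```

```text
[0.474      0.11941412 0.20193782]
t 4.97 pos [0.5033 0.0312 0.0117] F [-0.3  0.3 -0.9] T [ 0.06 -0.03  0.01] w 0.0182
shift [ -18.6 -190.2   91.2] turn [30.   6.8 -1.9]
```

```bash
python3 -m creep '[[0,-30,0,0,0,0,255],[0,-70,5,3,1,0,255],[-3,-110,15,8,2,0,255],[-6,-145,30,14,3,0,255],[-9,-165,45,18,4,-1,255]]'
python3 -c "
from h import *
t,M=tgt([.49,.18,.245],0,30);print(t)
delta(t,M)"
```

```text
time: 5.6
tool_pos: [0.4904, 0.0744, 0.1797]
ee_rot: [-1.255, -0.01, 0.049]
wrist_force: [0.5, -0.1, -1.5]
width: 0.0179
[0.474      0.11941412 0.20193782]
t 5.6 pos [0.4904 0.0744 0.1797] F [ 0.5 -0.1 -1.5] T [-0.21 -0.1   0.03] w 0.0179
shift [-14.   -7.1  50.5] turn [11.9  2.8 -0.6]
```

```bash
python3 -m creep '[[-5,-3,15,3,1,0,255],[-9,-5,30,7,2,0,255],[-12,-6,42,10,2.5,-0.5,255],[-14,-7,50,12,3,-0.6,255],[-14,-7,50,12,3,-0.6,255]]'
python3 - <<'E'
from h import *
t,M=tgt([.49,.246,.245],0,30)
delta(t,M)
for c in ['wrist','side','top']:
    snap(c,c+'2.png')
    for n in ['pole_hook','ring','pole_grip']:
        for d in robot.landmark_of(n,c)[:1]: print(c,n,np.round(d['point'],3),round(d['p'],2))
E
```

```text
time: 6.22
tool_pos: [0.4729, 0.1191, 0.1989]
ee_rot: [-1.047, 0.005, -0.002]
wrist_force: [-0.1, -0.5, -1.5]
width: 0.0177
t 6.22 pos [0.4729 0.1191 0.1989] F [-0.1 -0.5 -1.5] T [-0.3  -0.06  0.01] w 0.0177
shift [ 1.  30.5 59. ] turn [ 0.  -0.3 -0.2]
wrist pole_hook [0.492 0.186 0.247] 0.73
wrist ring [0.534 0.248 0.24 ] 0.98
wrist pole_grip [0.473 0.044 0.163] 0.83
side pole_hook [ 0.534  0.286 -0.002] 0.62
side pole_grip [0.47  0.05  0.161] 0.74
top pole_hook [0.487 0.188 0.246] 0.72
top ring [0.536 0.244 0.244] 0.71
```

View pics/wrist2.png

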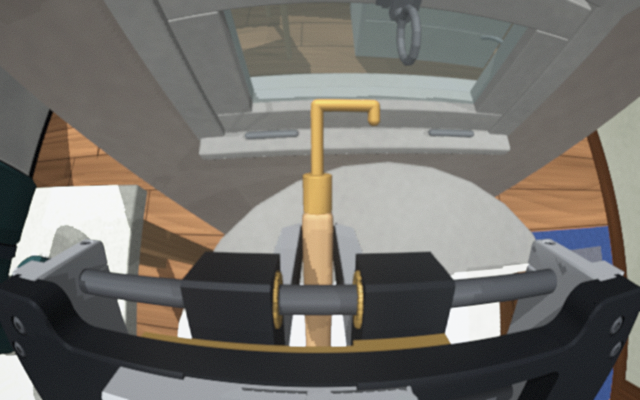

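View pics/side2.png

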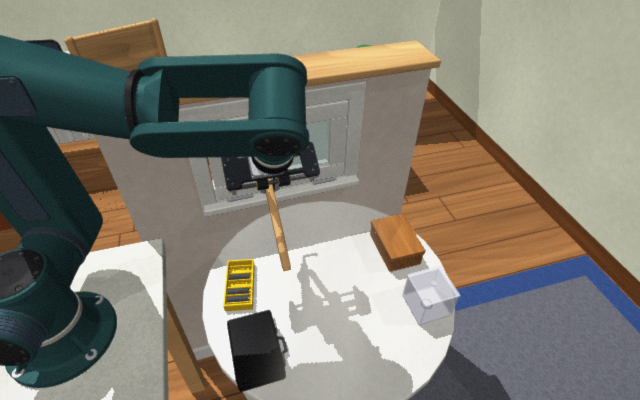

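View pics/top2.png

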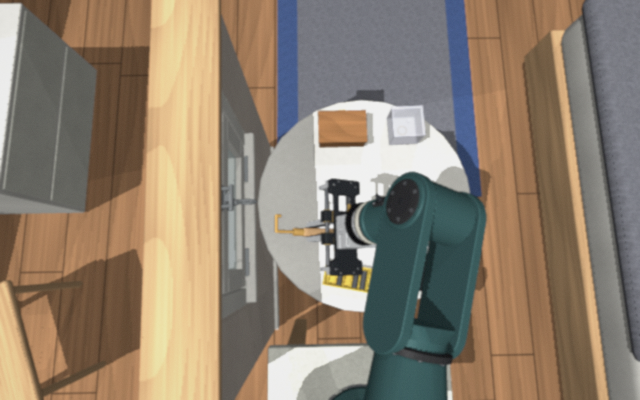

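Wrist view: the prong runs from (317,104) to (378,104), and the ring spans about (405,15) to (409,64). I'll compare those with the projections.

```bash
cat >> h.py <<'E'
WF=309.707;WC=(317.364,199.652)
def wproj(X,o=None,tool=False):
    s=np.load('mount.npy'); 
    if not tool:
        A=R.from_euler('xyz',o['ee_rot']).as_matrix();X=A.T@(np.array(X)-o['tool_pos'])
    m=np.linalg.inv(s);c=m[:3,:3]@X+m[:3,3];th=np.arctan2(np.hypot(c[0],c[1]),c[2]);ph=np.arctan2(c[1],c[0])
    return np.round([WC[0]+WF*th*np.cos(ph),WC[1]+WF*th*np.sin(ph)],1)
E
python3 - <<'E'
from h import *
s=robot.snapshot('wrist');np.save('mount.npy',s['mount'])
o=robot.get_obs()
for dz in (0,):
  for x in (0,16,32): print('prong',x,wproj(PR+[(x-16)/1000,0,0],tool=True))
print('offset sens', wproj(PR+[0,0.003,0],tool=True),wproj(PR+[0,0,.003],tool=True))
for z in (-.019,0,.019): print('ring',wproj([.535,.246,.243+z],o))
for y in (-.019,.019): print('ringy',wproj([.535,.246+y,.243],o))
a=cv2.imread('pics/wrist2.png');cv2.imwrite('pics/ze.png',cv2.resize(a[0:130,290:430],None,fx=5,fy=4.5,interpolation=2))
E
```

```text
prong 0 [320.  114.4]
prong 16 [348.7 114.7]
prong 32 [377.  115.4]
offset sens [348.2 114.9] [348.8 109.4]
ring [403.7  54.8]
ring [409.5  36.8]
ring [415.9  16.7]
ringy [414.4  56.4]
ringy [404.9  19.5]
```

View pics/ze.png

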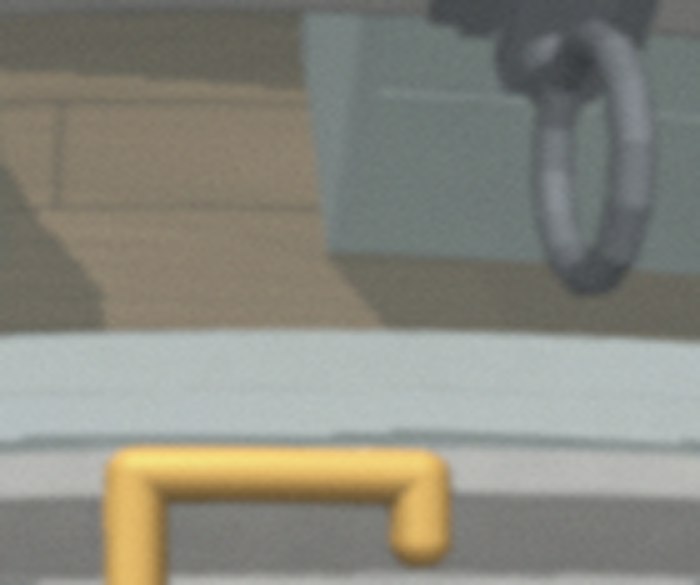

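```bash
sed -i 's/^PR=.*/PR=np.array([16,-7,80.])\/1000/' h.py
python3 -c "
from h import *
t,M=tgt([.488,.249,.245],0,30)
delta(t,M)"
```

```text
t 6.88 pos [0.473  0.1193 0.1989] F [ 0.2 -0.2 -1.2] T [-0.28 -0.03 -0.02] w 0.0178
shift [-1.2 32.  55.3] turn [-0.  -0.3 -0.2]
```

```bash
python3 -m creep '[[-1,10,15,0,0,0,255],[-1,20,33,0,0,0,255],[-1,28,48,0,0,0,255],[-1,32,55,0,0,0,255],[-1,32,55,0,0,0,255]]'
python3 - <<'E'
from h import *
o=robot.get_obs()
t,M=tgt([.532,.249,.245],0,30)
delta(t,M)
snap('wrist','w3.png');
print(wproj(PR,tool=True),[wproj([.535,.247+a,.243+b],o) for a,b in ((0,0),(-.019,0),(.019,0),(0,-.019),(0,.019))])
for n in ['pole_hook','ring']:
        for d in robot.landmark_of(n,'wrist')[:1]: print(n,np.round(d['point'],3),round(d['p'],2))
snap('top','t3.png')
for n in ['pole_hook','ring']:
        for d in robot.landmark_of(n,'top')[:1]: print(n,np.round(d['point'],3),round(d['p'],2))
a=cv2.imread('pics/w3.png');cv2.imwrite('pics/w3z.png',cv2.resize(a[0:160,260:460],None,fx=4,fy=3.75,interpolation=2))
E
```

```text
time: 7.5
tool_pos: [0.4719, 0.1836, 0.1987]
ee_rot: [-1.047, 0.005, -0.001]
wrist_force: [0.1, 0.3, -1.2]
width: 0.0175
t 7.5 pos [0.4719 0.1836 0.1987] F [ 0.1  0.3 -1.2] T [-0.33 -0.04 -0.04] w 0.0175
shift [44.1 -0.6 -0.1] turn [-0.  -0.2 -0.2]
[348.8 104.1] [array([428.4, 112.4]), array([433.5, 141.3]), array([423.2,  86.5]), array([419.3, 128.3]), array([438.9,  93.7])]
pole_hook [0.49  0.25  0.243] 0.77
ring [0.536 0.246 0.24 ] 0.82
pole_hook [0.485 0.25  0.243] 0.6
ring [0.538 0.242 0.243] 0.72
```

View pics/w3z.png

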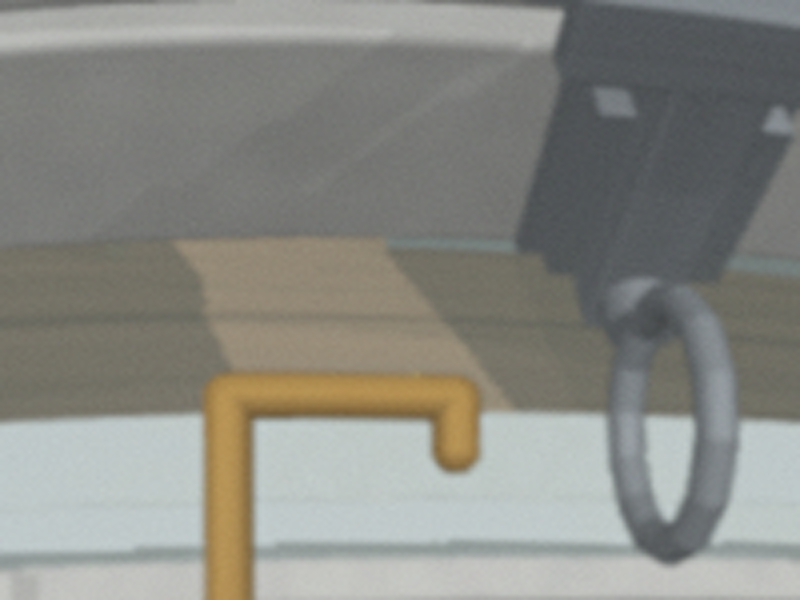

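The ring's centre is at (428,112), as projected. Its inner opening spans rows 75 to 145, and the prong is at row 106. That lines up, so I'll insert.

```bash
python3 -m creep '[[8,0,0,0,0,0,255],[16,0,0,0,0,0,255],[24,0,0,0,0,0,255],[32,0,0,0,0,0,255],[38,0,0,0,0,0,255]]'; python3 -m creep '[[4,0,0,0,0,0,255],[7,0,0,0,0,0,255],[7,0,0,0,0,0,255]]'
python3 - <<'E'
from h import *
t,M=tgt([.534,.249,.245],0,30)
delta(t,M)
snap('wrist','w4.png');
a=cv2.imread('pics/w4.png');cv2.imwrite('pics/w4z.png',cv2.resize(a[0:160,260:460],None,fx=4,fy=3.75,interpolation=2))
E
```

```text
time: 8.43
tool_pos: [0.5108, 0.1829, 0.1984]
ee_rot: [-1.047, 0.006, -0.002]
wrist_force: [0.1, 0.1, -0.0]
width: 0.0175
time: 8.8
tool_pos: [0.5172, 0.1829, 0.1985]
ee_rot: [-1.047, 0.006, -0.002]
wrist_force: [-0.1, 0.8, -1.6]
width: 0.0179
t 8.8 pos [0.5172 0.1829 0.1985] F [-0.1  0.8 -1.6] T [-0.3  -0.07  0.02] w 0.0179
shift [ 0.8 -0.2  0.5] turn [-0.  -0.3 -0.2]
```

View pics/w4z.png

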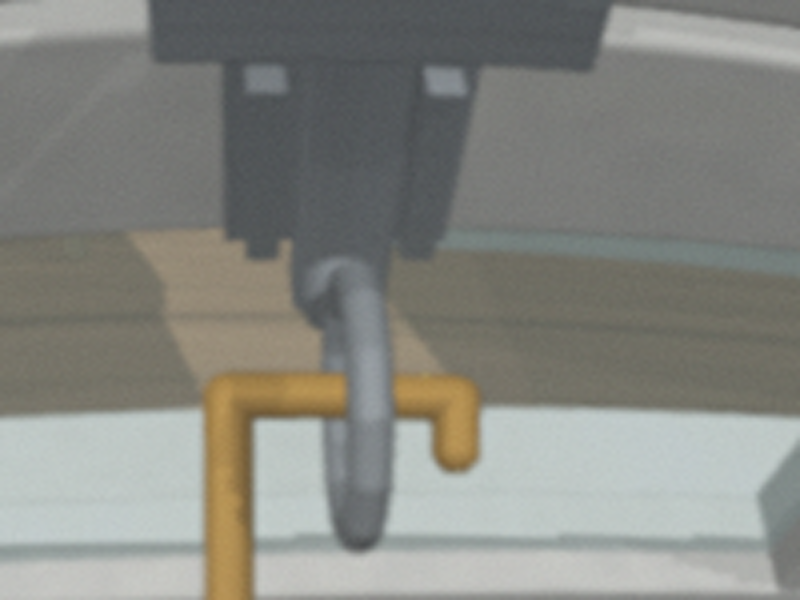

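The prong is through the ring: it crosses at crop (350,395), with the lip beyond at (455,440). Now I'll draw down slowly and watch the force.

```bash
python3 -m creep '[[1,3.5,-2,0,0,0,255],[1,7,-4,0,0,0,255],[1,10.4,-6,0,0,0,255],[1,10.4,-6,0,0,0,255]]'; python3 -m creep '[[0,1.3,-0.75,0,0,0,255],[0,2.6,-1.5,0,0,0,255],[0,3.5,-2,0,0,0,255],[0,3.5,-2,0,0,0,255]]'
```

```text
time: 9.35
tool_pos: [0.518, 0.1831, 0.1866]
ee_rot: [-1.046, 0.005, -0.002]
wrist_force: [0.1, 0.3, 0.1]
width: 0.0175
time: 9.85
tool_pos: [0.5181, 0.1831, 0.1827]
ee_rot: [-1.046, 0.005, -0.002]
wrist_force: [-0.9, 2.0, 1.7]
width: 0.0179
```

```bash
python3 -m creep '[[0,1.3,-0.75,0,0,0,255],[0,2.6,-1.5,0,0,0,255],[0,3.5,-2,0,0,0,255],[0,3.5,-2,0,0,0,255]]'; python3 -m creep '[[0,1.3,-0.75,0,0,0,255],[0,2.6,-1.5,0,0,0,255],[0,3.5,-2,0,0,0,255],[0,3.5,-2,0,0,0,255]]'
python3 - <<'E'
from h import *
t,M=tgt([.534,.249,.245],0,30)
delta(t,M)
snap('wrist','w5.png');
print(wproj(PR,tool=True))
a=cv2.imread('pics/w5.png');cv2.imwrite('pics/w5z.png',cv2.resize(a[0:160,260:460],None,fx=4,fy=3.75,interpolation=2))
E
```

```text
time: 10.35
tool_pos: [0.5181, 0.183, 0.1784]
ee_rot: [-1.047, 0.005, -0.002]
wrist_force: [-0.1, 1.5, 1.5]
width: 0.0179
time: 10.85
tool_pos: [0.5181, 0.183, 0.1744]
ee_rot: [-1.047, 0.005, -0.002]
wrist_force: [0.2, 1.5, 3.2]
width: 0.0177
t 10.85 pos [0.5181 0.183  0.1744] F [0.2 1.5 3.2] T [ 0.54 -0.15  0.  ] w 0.0177
shift [ -0.2 -21.1  12.5] turn [-0.  -0.3 -0.2]
[348.8 104.1]
```

View pics/w5z.png

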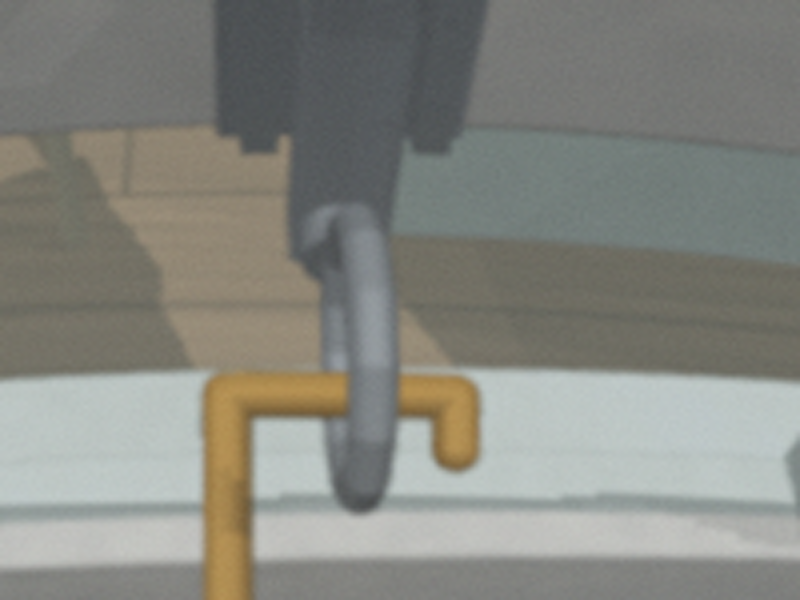

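The ring is at the bottom of the prong's travel and the bolt is drawn about 9 mm at about 4.5 N. There is no pole slip, as the prong is still at row 106. Next I'll compute the opening arc.

```bash
cat > arc.py <<'E'
from h import *
def world(f,u,th): return np.array([.534,.284-(f*np.cos(th)+u*np.sin(th))/1000,.043+(u*np.cos(th)-f*np.sin(th))/1000])
def run(seq,n=1):
    o=robot.get_obs();A=R.from_euler('xyz',o['ee_rot']).as_matrix();p=o['tool_pos']+A@PR
    th=0; print('t',round(float(o['time']),2),'prong',np.round(p,4),'F',np.round(o['wrist_force'],1))
    for s in seq:
        d=A.T@(world(*s)-p)*1000; d[0]=0; print(s,np.round(d,1))
E
python3 -c "
from arc import *
run([(38.5,177.8,0),(42,179,0),(44.5,180.3,0),(46.5,181.7,0),(46.5,182,.03),(46.7,182.5,.06),(46.8,183,.09),(47,184,.12),(47,185,.15),(47,185,.18)])"
```

```text
t 10.9 prong [0.5345 0.2487 0.2204] F [0.7 0.9 2.2]
(38.5, 177.8, 0) [ 0.  -1.9 -2.6]
(42, 179, 0) [ 0.  -4.7 -5. ]
(44.5, 180.3, 0) [ 0.  -7.1 -6.5]
(46.5, 181.7, 0) [ 0.  -9.3 -7.6]
(46.5, 182, 0.03) [  0.  -11.  -12.9]
(46.7, 182.5, 0.06) [  0.  -12.8 -18.3]
(46.8, 183, 0.09) [  0.  -14.4 -23.7]
(47, 184, 0.12) [  0.  -16.4 -29.1]
(47, 185, 0.15) [  0.  -18.1 -34.4]
(47, 185, 0.18) [  0.  -18.7 -40.1]
```

```bash
python3 -m creep '[[0,-1.9,-2.6,0,0,0,255],[0,-4.5,-5,0,0,0,255],[0,-6.8,-6.5,0,0,0,255],[0,-8.8,-7.6,0,0,0,255]]'; python3 -m creep '[[0,-0.8,-2.7,0,0,0,255],[0,-1.7,-5.3,0,0,0,255],[0,-2.6,-8,0,0,0,255],[0,-3.5,-10.7,0,0,0,255]]'
python3 - <<'E'
from h import *
delta([.5,.1,.1],frame(0,.5236))
snap('wrist','w6.png');
a=cv2.imread('pics/w6.png');cv2.imwrite('pics/w6z.png',cv2.resize(a[0:160,220:500],None,fx=2.8,fy=3.5,interpolation=2))
E
```

```text
time: 11.4
tool_pos: [0.5179, 0.1719, 0.1782]
ee_rot: [-1.047, 0.006, -0.002]
wrist_force: [0.3, 4.0, 2.6]
width: 0.0179
time: 11.9
tool_pos: [0.518, 0.1606, 0.1758]
ee_rot: [-1.047, 0.005, -0.002]
wrist_force: [0.2, 3.0, 1.9]
width: 0.0177
t 11.9 pos [0.518  0.1606 0.1758] F [0.2 3.  1.9] T [ 0.6  -0.22 -0.06] w 0.0177
shift [-17.5  35.3 -90.5] turn [-0.  -0.3 -0.2]
```

View pics/w6z.png

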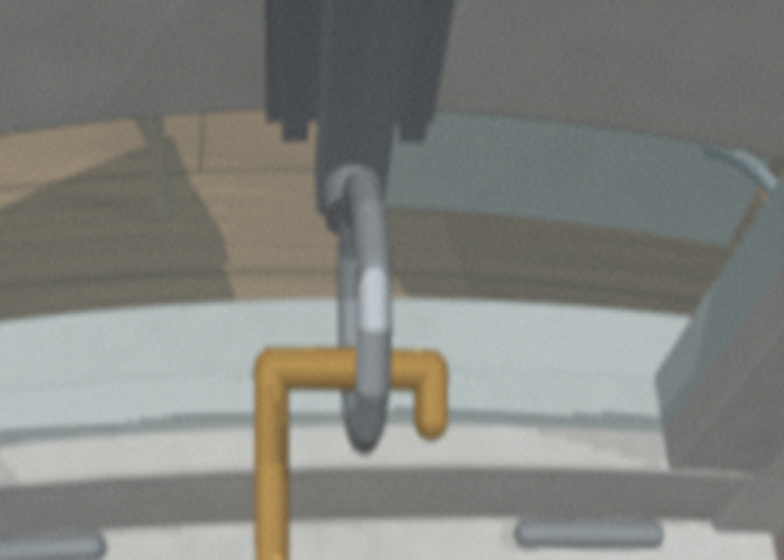

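The force is steady at 3 N as the ring moves with the hook, so the sash is free. I'll continue along the arc.

```bash
python3 -c "
from arc import *
run([(46.8,183,.09),(47,184,.12),(47,185,.15),(47,185,.18),(47,185,.21),(47,185,.24),(47,185,.27),(47,185,.30),(47,185,.33),(47,185,.36)])"
```

```text
t 11.95 prong [0.5345 0.226  0.2216] F [0.4 3.3 1.8]
(46.8, 183, 0.09) [ 0.  -2.1 -4.7]
(47, 184, 0.12) [  0.  -4. -10.]
(47, 185, 0.15) [  0.   -5.8 -15.3]
(47, 185, 0.18) [  0.   -6.4 -21. ]
(47, 185, 0.21) [  0.   -6.8 -26.7]
(47, 185, 0.24) [  0.   -7.1 -32.4]
(47, 185, 0.27) [  0.   -7.2 -38.2]
(47, 185, 0.3) [  0.   -7.2 -43.9]
(47, 185, 0.33) [  0.   -6.9 -49.6]
(47, 185, 0.36) [  0.   -6.5 -55.3]
```

```bash
python3 -m creep '[[0,-2,-4.7,0,0,0,255],[0,-3.8,-10,0,0,0,255],[0,-5.3,-15.3,0,0,0,255],[0,-6.2,-21,0,0,0,255],[0,-6.8,-26.5,0,0,0,255]]'; python3 -m creep '[[0,-0.2,-5,0,0,0,255],[0,-0.3,-10,0,0,0,255],[0,-0.4,-15,0,0,0,255],[0,-0.3,-20,0,0,0,255]]'
python3 - <<'E'
from arc import *
run([(47,185,.33),(47,185,.36),(47,185,.39),(47,185,.42),(47,185,.45),(47,185,.48),(47,185,.51),(47,185,.54),(47,185,.57),(47,185,.6),(47,185,.63)])
snap('wrist','w7.png');
a=cv2.imread('pics/w7.png');cv2.imwrite('pics/w7z.png',cv2.resize(a[0:160,220:500],None,fx=2.8,fy=3.5,interpolation=2))
E
```

```text
time: 12.58
tool_pos: [0.5181, 0.134, 0.1683]
ee_rot: [-1.047, 0.005, -0.003]
wrist_force: [1.3, 1.9, 2.6]
width: 0.0179
time: 13.08
tool_pos: [0.5179, 0.1167, 0.1586]
ee_rot: [-1.047, 0.005, -0.002]
wrist_force: [2.3, 1.5, 1.9]
width: 0.0179
t 13.07 prong [0.5342 0.1824 0.2046] F [2.3 1.5 1.9]
(47, 185, 0.33) [ 0.   0.1 -3.4]
(47, 185, 0.36) [ 0.   0.5 -9.1]
(47, 185, 0.39) [  0.    1.1 -14.8]
(47, 185, 0.42) [  0.    1.8 -20.5]
(47, 185, 0.45) [  0.    2.7 -26.1]
(47, 185, 0.48) [  0.    3.8 -31.7]
(47, 185, 0.51) [  0.    5.1 -37.3]
(47, 185, 0.54) [  0.    6.5 -42.9]
(47, 185, 0.57) [  0.    8.1 -48.4]
(47, 185, 0.6) [  0.    9.8 -53.8]
(47, 185, 0.63) [  0.   11.7 -59.2]
```

View pics/w7z.png

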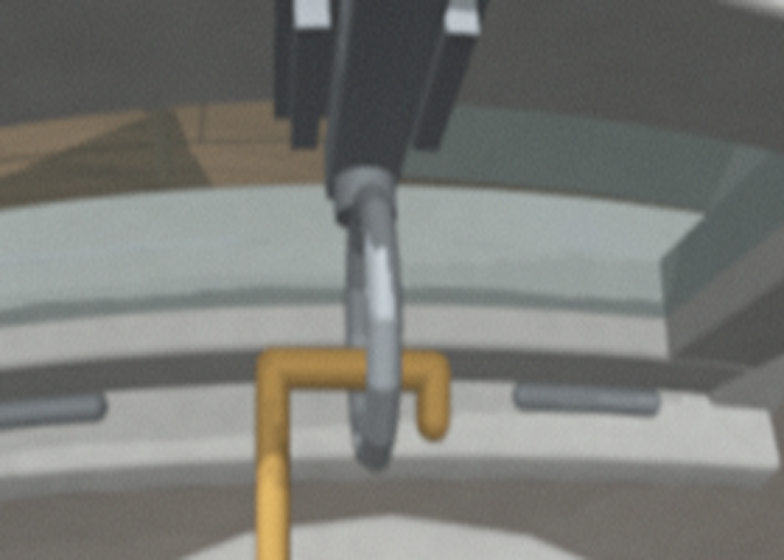

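```bash
python3 -m creep '[[0.5,0.2,-4.7,0,0,0,255],[1,0.6,-9.4,0,0,0,255],[1.5,1.2,-14.8,0,0,0,255],[1.5,1.9,-20.5,0,0,0,255],[1.5,2.8,-26,0,0,0,255]]'; python3 -m creep '[[0,1,-4.5,0,0,0,255],[0,2.2,-9,0,0,0,255],[0,3.5,-13.5,0,0,0,255]]'
python3 - <<'E'
from arc import *
run([(47,185,.54),(47,185,.57),(47,185,.6),(47,185,.63)])
snap('wrist','w8.png');
a=cv2.imread('pics/w8.png');cv2.imwrite('pics/w8z.png',cv2.resize(a[0:160,220:500],None,fx=2.8,fy=3.5,interpolation=2))
E
```

```text
time: 13.75
tool_pos: [0.5189, 0.0956, 0.1428]
ee_rot: [-1.047, 0.006, -0.002]
wrist_force: [0.8, -0.3, 1.9]
width: 0.0173
time: 14.12
tool_pos: [0.5191, 0.0857, 0.1333]
ee_rot: [-1.047, 0.005, -0.002]
wrist_force: [-0.0, -0.6, 2.4]
width: 0.0177
t 14.12 prong [0.5355 0.1514 0.1793] F [-0.  -0.6  2.4]
(47, 185, 0.54) [ 0.   0.1 -3.4]
(47, 185, 0.57) [ 0.   1.7 -8.9]
(47, 185, 0.6) [  0.    3.5 -14.3]
(47, 185, 0.63) [  0.    5.4 -19.7]
```

View pics/w8z.png

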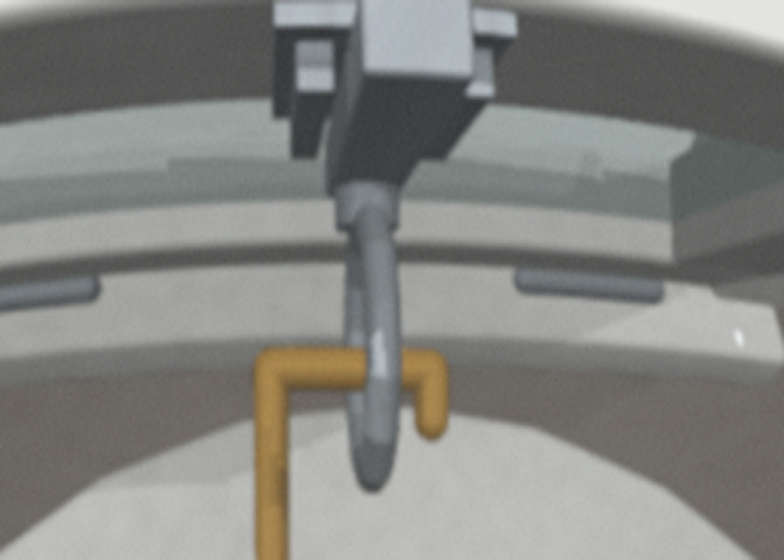

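```bash
python3 -m creep '[[0,0.5,-4,0,0,0,255],[0,1.5,-7.5,0,0,0,255],[0,2.2,-10,0,0,0,255]]'; python3 -m creep '[[0,0.7,-2,0,0,0,255],[0,1.3,-4,0,0,0,255],[0,1.3,-4,0,0,0,255]]'
python3 - <<'E'
from arc import *
run([(47,185,.6),(47,185,.63)])
snap('wrist','w9.png');snap('side','s9.png')
a=cv2.imread('pics/w9.png');cv2.imwrite('pics/w9z.png',cv2.resize(a[0:160,220:500],None,fx=2.8,fy=3.5,interpolation=2))
for c in ('wrist','side'):
  for n in ['ring','pole_hook']:
    for d in robot.landmark_of(n,c)[:1]: print(c,n,np.round(d['point'],3),round(d['p'],2))
E
```

```text
time: 14.55
tool_pos: [0.5192, 0.0793, 0.1272]
ee_rot: [-1.044, 0.005, -0.001]
wrist_force: [0.2, 2.7, 3.9]
width: 0.0175
time: 14.92
tool_pos: [0.5191, 0.0761, 0.1238]
ee_rot: [-1.046, 0.005, -0.002]
wrist_force: [-0.8, 3.3, 4.9]
width: 0.0175
t 14.93 prong [0.5355 0.1418 0.1699] F [-0.8  3.3  4.9]
(47, 185, 0.6) [ 0.   0.1 -1.3]
(47, 185, 0.63) [ 0.   2.  -6.7]
wrist ring [0.54  0.14  0.184] 0.65
wrist pole_hook [0.538 0.142 0.173] 0.6
```

View pics/w9z.png

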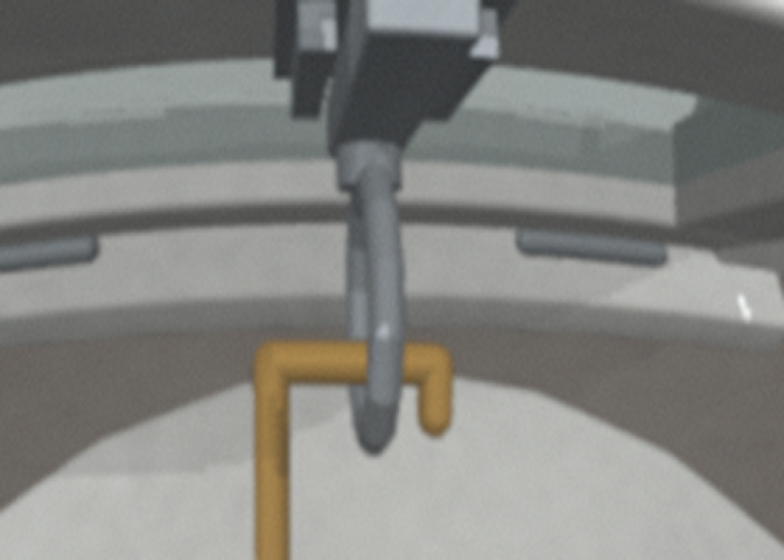

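View pics/s9.png

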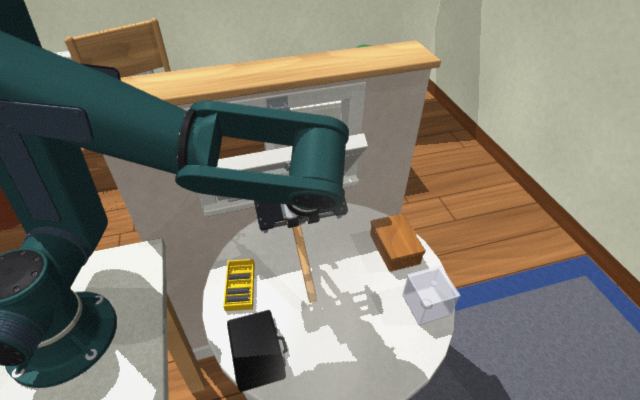

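The force rose from about 1 N to 6 N tangentially over the last few millimetres, which suggests the stays. I'll confirm with a small axial pull.

```bash
python3 -m creep '[[0,0,-1.5,0,0,0,255],[0,0,-3,0,0,0,255],[0,0,-3,0,0,0,255]]'
python3 - <<'E'
from arc import *
run([(47,185,.6),(47,185,.63)])
snap('wrist','w10.png')
a=cv2.imread('pics/w10.png');cv2.imwrite('pics/w10z.png',cv2.resize(a[0:160,220:500],None,fx=2.8,fy=3.5,interpolation=2))
E
```

```text
time: 15.6
tool_pos: [0.5194, 0.0753, 0.1237]
ee_rot: [-1.042, 0.004, -0.001]
wrist_force: [0.8, 8.8, 8.1]
width: 0.0175
t 15.6 prong [0.5356 0.1408 0.17  ] F [0.8 8.8 8.1]
(47, 185, 0.6) [ 0.   0.8 -0.5]
(47, 185, 0.63) [ 0.   2.6 -5.9]
```

View pics/w10z.png

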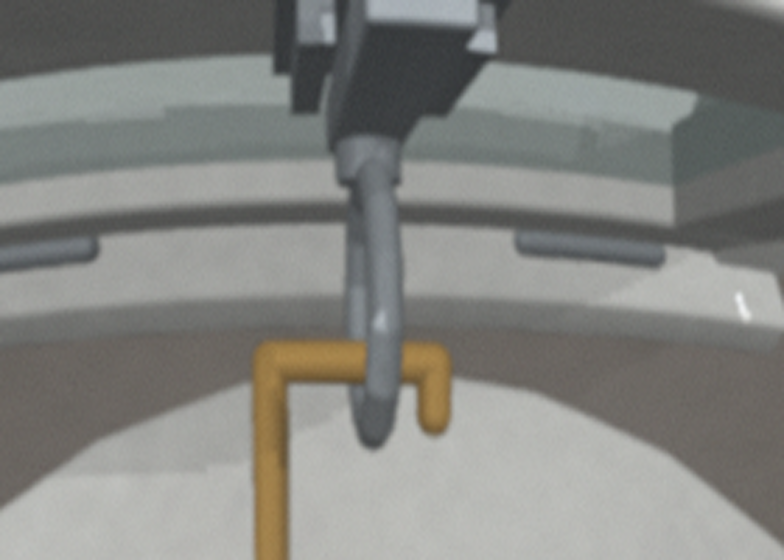

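It moved 0.8 mm of a commanded 3 mm and the force rose to 12 N. That is the hard stop, so the sash is fully open. I'll ease off and lift the prong to the ring's centre.

```bash
python3 -m creep '[[0,0,1.5,0,0,0,255],[0,-3,4,0,0,0,255],[0,-7,6.5,0,0,0,255],[0,-11,8.5,0,0,0,255],[0,-14,10,0,0,0,255]]';python3 -m creep '[[0,0,0,0,0,0,255],[0,0,0,0,0,0,255]]'
python3 - <<'E'
from arc import *
run([(40,200,.6)])
o=robot.get_obs()
snap('wrist','w11.png')
print([wproj(world(38+a,200+b,.6),o) for a,b in ((0,0),(19,0),(0,-19),(-19,0),(0,19))])
a=cv2.imread('pics/w11.png');cv2.imwrite('pics/w11z.png',cv2.resize(a[0:160,220:500],None,fx=2.8,fy=3.5,interpolation=2))
E
```

```text
time: 16.27
tool_pos: [0.5189, 0.0741, 0.1387]
ee_rot: [-1.048, 0.006, -0.003]
wrist_force: [-0.2, -0.0, -0.9]
width: 0.0178
time: 16.52
tool_pos: [0.519, 0.0746, 0.1389]
ee_rot: [-1.047, 0.006, -0.002]
wrist_force: [0.2, 0.4, -0.6]
width: 0.0179
t 16.52 prong [0.5354 0.1403 0.1849] F [ 0.2  0.4 -0.6]
(40, 200, 0.6) [ 0.  -1.7 -1.7]
[array([346.5, 103.2]), array([346.3, 137.1]), array([343.8, 103.2]), array([346.6,  69.3]), array([350. , 103.2])]
```

View pics/w11z.png

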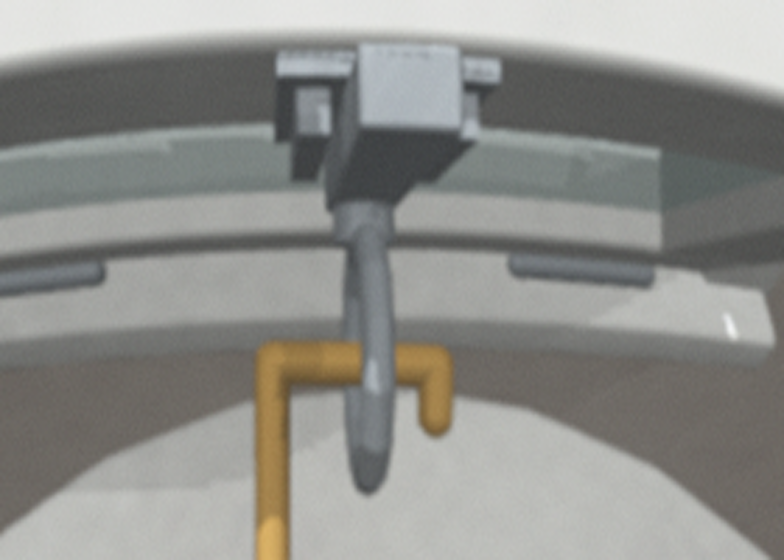

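The bolt has sprung back and the prong is near the ring's centre. The lip is close to the ring's inner lower edge (435 against about 450), so I'll shift 4 mm forward along the pole before sliding out.

```bash
python3 -m creep '[[0,0,2,0,0,0,255],[0,0,4.5,0,0,0,255],[-2,0,4.5,0,0,0,255],[-6,0,4.5,0,0,0,255]]'; python3 -m creep '[[-6,0,0,0,0,0,255],[-12,0,0,0,0,0,255],[-18,0,0,0,0,0,255],[-24,0,0,0,0,0,255],[-30,0,0,0,0,0,255]]'; python3 -m creep '[[-8,0,0,0,0,0,255],[-16,0,0,0,0,0,255],[-16,0,0,0,0,0,255]]'
python3 - <<'E'
from arc import *
run([(40,200,.6)])
o=robot.get_obs()
snap('wrist','w12.png')
a=cv2.imread('pics/w12.png');cv2.imwrite('pics/w12z.png',cv2.resize(a[0:180,220:500],None,fx=2.8,fy=3,interpolation=2))
E
```

```text
time: 17.08
tool_pos: [0.5129, 0.0787, 0.1414]
ee_rot: [-1.047, 0.005, -0.002]
wrist_force: [-0.3, 0.3, -0.8]
width: 0.0177
time: 17.7
tool_pos: [0.4827, 0.0787, 0.1416]
ee_rot: [-1.047, 0.005, -0.002]
wrist_force: [-1.3, 0.1, -2.3]
width: 0.0173
time: 18.08
tool_pos: [0.4666, 0.0788, 0.1417]
ee_rot: [-1.047, 0.005, -0.002]
wrist_force: [0.3, 0.4, -1.9]
width: 0.0178
t 18.07 prong [0.483  0.1445 0.1877] F [ 0.3  0.4 -1.9]
(40, 200, 0.6) [ 0.  -1.5 -6.5]
```

View pics/w12z.png

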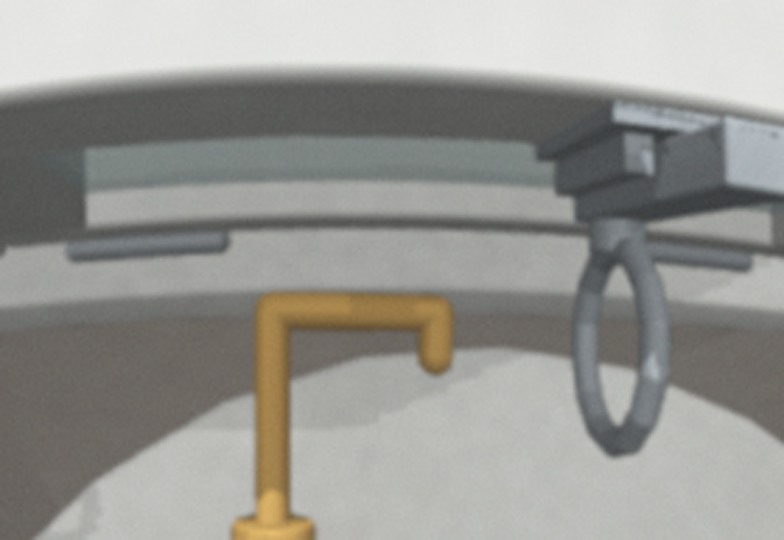

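The hook is clear of the ring: lip at (435,350), ring at (620,350). I'll back off and level the pole.

```bash
python3 -m creep '[[0,-5,-12,0,0,0,255],[0,-10,-25,0,0,0,255],[0,-15,-40,0,0,0,255],[0,-15,-50,0,0,0,255]]'
python3 -c "
from h import *
delta([.51,.005,.06],frame(.125))"
```

```text
time: 18.62
tool_pos: [0.4673, 0.0265, 0.1293]
ee_rot: [-1.047, 0.005, -0.003]
wrist_force: [-0.7, 0.0, -1.3]
width: 0.0178
t 18.62 pos [0.4673 0.0265 0.1293] F [-0.7  0.  -1.3] T [-0.3  -0.06  0.01] w 0.0178
shift [ 43.2  49.2 -53. ] turn [-30.   -7.3   1.6]
```

```bash
python3 -m creep '[[8,2,-10,-6,-2,0,255],[18,5,-21,-13,-4,1,255],[28,13,-32,-20,-5,1,255],[37,25,-42,-26,-6,1.5,255],[43,36,-50,-30,-7,1.6,255]]'
python3 - <<'E'
from h import *
delta([.51,.005,.004],frame(.125))
snap('side','s13.png')
E
```

```text
time: 19.25
tool_pos: [0.51, 0.0029, 0.0726]
ee_rot: [-1.572, 0.001, 0.123]
wrist_force: [0.2, 0.6, -1.2]
width: 0.0174
t 19.25 pos [0.51   0.0029 0.0726] F [ 0.2  0.6 -1.2] T [ 0.03 -0.16 -0.02] w 0.0174
shift [ 0.4 68.6  2.2] turn [ 0.1 -0.1 -0.1]
```

View pics/s13.png

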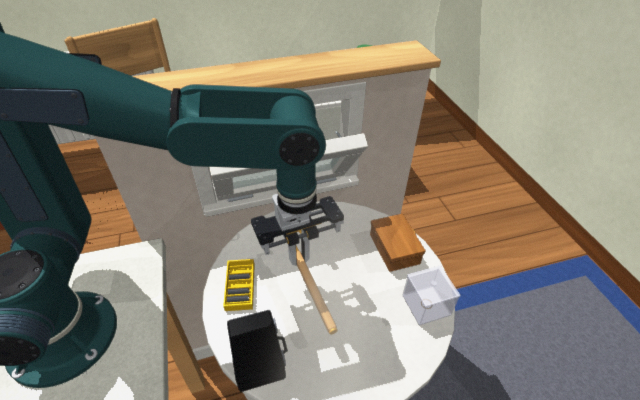

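The side view shows the pole level at (315,295), with tray, case, box and cube undisturbed. Lowering.

```bash
python3 -m creep '[[0,20,2,0,0,0,255],[0,40,2,0,0,0,255],[0,55,2,0,0,0,255],[0,63,2,0,0,0,255],[0,66,2,0,0,0,255]]'; python3 -m creep '[[0,1,0,0,0,0,255],[0,2,0,0,0,0,255]]'; python3 -c "
from h import *
delta([.51,.005,.002],frame(.125))"
```

```text
time: 19.92
tool_pos: [0.5095, 0.0045, 0.0073]
ee_rot: [-1.57, 0.001, 0.121]
wrist_force: [-0.6, 1.3, 1.9]
width: 0.0178
time: 20.18
tool_pos: [0.5099, 0.0046, 0.006]
ee_rot: [-1.571, -0.001, 0.122]
wrist_force: [-1.4, 0.7, 0.4]
width: 0.0178
t 20.18 pos [0.5099 0.0046 0.006 ] F [-1.4  0.7  0.4] T [-0.09  0.02 -0.13] w 0.0178
shift [0.2 4.  0.4] turn [ 0.  -0.2  0. ]
```

```bash
python3 -m creep '[[0,1,0,0,0,0,255],[0,2,0,0,0,0,255],[0,2.5,0,0,0,0,255],[0,2.5,0,0,0,0,255]]'; python3 -m creep '[[0,0,0,0,0,0,215],[0,0,0,0,0,0,195],[0,0,0,0,0,0,170],[0,0,0,0,0,0,100],[0,0,0,0,0,0,50]]';python3 -m creep '[[0,0,0,0,0,0,50],[0,0,0,0,0,0,50],[0,0,0,0,0,0,50],[0,-8,0,0,0,0,50],[0,-25,0,0,0,0,50]]'
```

```text
time: 20.68
tool_pos: [0.5097, 0.0046, 0.0044]
ee_rot: [-1.571, -0.0, 0.122]
wrist_force: [-4.0, 1.6, 8.3]
width: 0.018
time: 21.3
tool_pos: [0.5092, 0.0045, 0.0025]
ee_rot: [-1.571, 0.001, 0.122]
wrist_force: [-0.1, -0.3, 0.6]
width: 0.0483
time: 21.92
tool_pos: [0.5088, 0.0046, 0.028]
ee_rot: [-1.57, 0.002, 0.122]
wrist_force: [-0.2, -0.8, 0.4]
width: 0.0756
```

Released. I'll retreat upward and back towards the room.

```bash
python3 -m creep '[[0,-20,0,0,0,0,50],[0,-50,-5,0,0,0,50],[0,-80,-20,0,0,0,50],[0,-110,-50,0,0,0,50],[0,-140,-90,0,0,0,50]]';python3 -m creep '[[-10,-10,-50,0,0,0,50],[-30,-20,-100,0,0,0,50],[-50,-20,-150,0,0,0,50],[-70,-20,-200,0,0,0,50],[-80,-20,-240,0,0,0,50]]'
python3 - <<'E'
from h import *
for c in ('side','top','wrist'):
  snap(c,c+'14.png')
  for n in ['ring','pole_hook','pole_grip']:
    for d in robot.landmark_of(n,c)[:1]: print(c,n,np.round(d['point'],3),round(d['p'],2))
for n in ['tray','case','cube','woodbox']:
    for c in ('side','top'):
      for d in robot.landmark_of(n,c)[:1]: print(c,n,np.round(d['point'],3),round(d['p'],2))
E
```

```text
time: 22.55
tool_pos: [0.5207, -0.0851, 0.1706]
ee_rot: [-1.571, -0.002, 0.124]
wrist_force: [0.3, 0.1, -0.1]
width: 0.0757
time: 23.18
tool_pos: [0.4694, -0.3349, 0.1897]
ee_rot: [-1.573, -0.001, 0.12]
wrist_force: [1.2, 0.1, 0.1]
width: 0.0756
top ring [0.532 0.284 0.001] 0.73
top pole_hook [0.514 0.088 0.009] 0.72
top pole_grip [ 0.526 -0.08   0.01 ] 0.79
side tray [0.371 0.026 0.002] 0.82
top tray [ 0.37   0.026 -0.   ] 0.8
side case [ 0.379 -0.154  0.002] 0.92
top case [ 0.38  -0.147 -0.001] 0.65
side cube [ 0.766 -0.14  -0.001] 0.6
top cube [ 0.768 -0.138  0.003] 0.84
side woodbox [ 0.764  0.03  -0.004] 0.76
top woodbox [0.76  0.029 0.001] 0.78
```

View pics/side14.png

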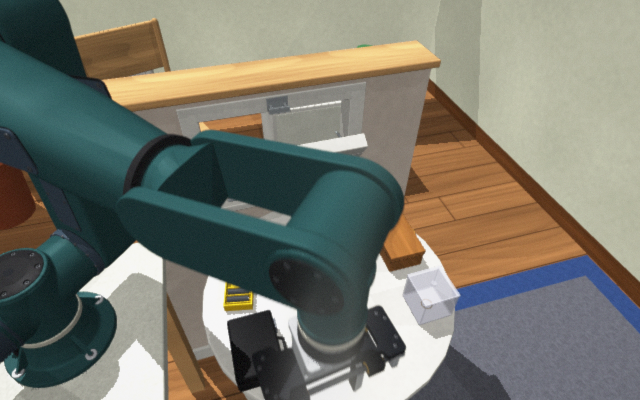

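View pics/top14.png

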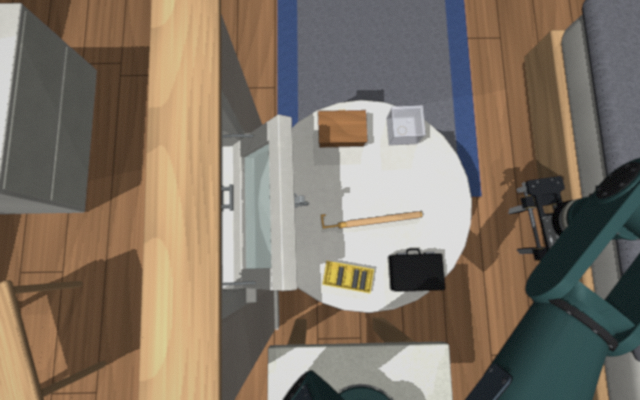

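The top view shows the pole flat from (422,214) to the hook at (323,221), the sash leaning in with its edge near column 293, and the other things in place. Last, a numeric check of the sash angle.

Run:
```python
from arc import *
T=robot.snapshot('top'); cv2.imwrite('pics/t15.png',T['color'])
W=np.linalg.inv(T['world_from_camera'])
def pj(X): c=W[:3,:3]@X+W[:3,3]; return np.round([T['fx']*c[0]/c[2]+T['cx'],T['fy']*c[1]/c[2]+T['cy']],1)
for th in (.5,.55,.58,.6): print(th,'face edge',pj(world(0,242,th)),'back edge',pj(world(-34,242,th)),'ring tip',pj(world(60,200,th)))
g=cv2.cvtColor(T['color'],cv2.COLOR_BGR2GRAY)
print(g[155:160,262:302].mean(0).astype(int)); 
a=T['color'];cv2.imwrite('pics/t15z.png',cv2.resize(a[110:300,210:330],None,fx=5,fy=3,interpolation=2))
```

```text
0.5 face edge [283.8 200.5] back edge [268.2 199.5] ring tip [300.9 205. ]
0.55 face edge [289.2 200.9] back edge [274.1 199.7] ring tip [304.2 205.5]
0.58 face edge [292.3 201.2] back edge [277.6 199.9] ring tip [306.1 205.7]
0.6 face edge [294.3 201.3] back edge [279.9 200.1] ring tip [307.3 205.9]
[143 143 143 143 143 145 155 172 180 182 183 184 183 184 184 187 196 204
 199 190 187 186 186 185 184 184 183 182 182 174 156 147 148 148 148 147
 147 147 147 147]
```

View pics/t15z.png

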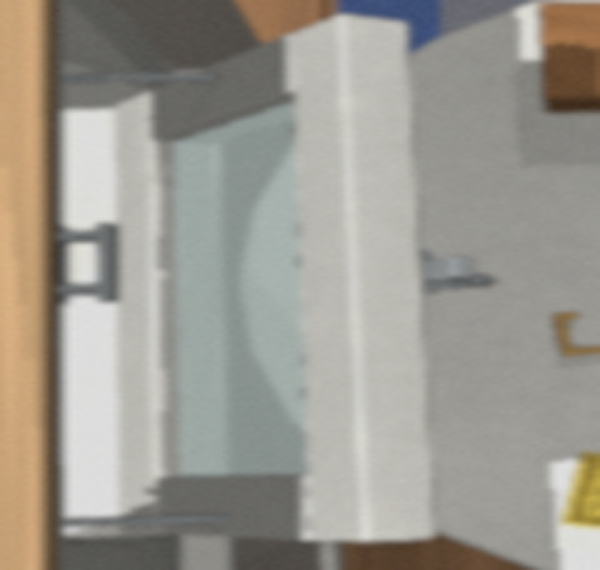

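At row 201 the sash's face edge is at column 294.0 (294.3 expected at 0.6 rad) and its back edge at 280.4 (279.9 expected). The sash is fully open, so I'll hand in.

```bash
python3 -c "
from bench import robot
print(robot.get_obs()['time']);print(robot.close_job())"
```

```text
24.225
the job is handed in; nothing more can be done
None
```

The vent window is fully open on its stays and the pole is lying flat on the nightstand again. I handed the job in at 24.2 s of the 51 s allowed.

**What I did:** I gripped the pole near its hook and put the prong through the catch ring. I drew the bolt down about 9 mm at roughly 4.5 N, then pulled the sash along its arc at about 2–5 N. At the stays, the tool moved only 0.8 mm of a commanded 3 mm and the force reached about 12 N. I eased off and the bolt sprang back. I then slid the prong out without any noticeable force, laid the pole down and moved the arm away.

**Last checks:**
- **Sash:** in the top view its edges are at columns 294.0 and 280.4, against 294.3 and 279.9 expected at 0.6 rad.
- **Pole:** it lies flat in the top view, about 25 mm further from the window than where it started.
- **Other things:** the tray, case, cube and wooden box are within a few mm of their first readings, which is the accuracy of the measurement.

**Deviations and doubtful readings:**
- The network's final top-view ring position (z ≈ 0) was a false detection, so I relied on the image edges instead.
- The pole turned about 1° in the grip at the hard stop.
- Setting the pole down pressed it on to the nightstand with about 8–10 N for a moment.

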